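# Slide the top culture plate off its stack and under the light panel

## Robot

A 7-joint arm with a two-finger parallel gripper is mounted at the origin on a cart in front of the work surface, level with it; the furniture and walls round the work are solid. World frame = base frame: x ahead of the robot, y to its left, z up, the work surface at z = 0. Lengths are in m, angles in rad, forces in N, time in s.
With the tool pointing down it reaches from about 0.425 to 1.025 m from the base axis. Payload 9.4 kg.
Tool frame: the origin (TCP) lies at the very end of the fingers, on their centre line; the grasp point (between the pads) lies 19 mm behind it (grip_depth is the distance from the TCP to the grasp point, in m); z points along the fingers, y is the line along which they close (so a half turn about z gives the same grasp; the last joint's range is limited). The gripper opens to 93 mm and grips with 3 to 60 N. Pads are 15 mm wide; open, the fingers measure 128 mm over their backs; the gripper's body (75 mm by 188 mm) begins 65 mm behind the grasp point.
Start: joints at [-1.265, 0.599, -0.003, 1.599, 0.002, 0.943, -0.08], TCP at [0.271, 0.673, 0.219] pointing down, gripper open.
Joint ranges: [-2.57, 2.57], [-0.35, 1.97], [-1.29, 1.29], [0.11, 2.56], [-1.05, 4.19], [0.11, 1.86], [-2.63, 2.63]. Speed limits (rad/s): [2.22, 2.22, 3.01, 3.01, 3.14, 3.14, 3.14].

## Interface

Orientations are given as a unit quaternion [w, x, y, z].
In Python, from plant import * gives the robot as it stands. Calls block until the motion is done:
- movep(position, orientation): joint-space move of the TCP to a pose.
- servo_line(position, frame=None, vel=0.15, guard=None): straight line of the TCP; frame=None keeps the orientation; vel is the mean speed in m/s. With guard (N) it stops when the force on the tool has changed by that much, and returns True; else False.
- move_joints(angles): joint-space move.
- let_go() and close_gripper(): open the fingers fully, or close them until they stop; the grip force is fixed at half the most.
- wait(seconds).
- solve_ik(position, orientation): joint angles nearest the present ones, or None.
- get_obs(): the state.
- capture(name): name is "scene" or "top" or "wrist"; returns the picture (384x512x3 uint8, blue, green, red); there is no depth.
- camera_info(name): a dict with "fx", "fy", "cx", "cy" (pixels), "eye" and "rotation" of the camera in the world. Camera axes: x right, y up, looking along -z (the intrinsics and any distortion apply to the point x, -y, -z); pixel columns grow to the right and rows downward; lengths in m; the calibration is good to about 2 mm. A picture is of the moment at which its call begins: read the wrist's pose just before it. camera_info takes no time and is no camera call; for the wrist camera it gives the pose at the moment of the call.
A pose or a line that the arm cannot do raises PlanningError and nothing moves.
- finish_job(): hands the job in; it is judged then, once.
The state is a dict: "t": time; "qpos": joint angles; "joint_vel": joint speeds; "joint_efforts": joint torques, N m; "position": TCP position; "tool_rot": TCP orientation; "force": force on the tool from outside, world axes, zero at the start; "wrist_torque": the same for the moment, N m; "finger_gap": finger opening in m; "finger_force": force on a finger pad.
Only numpy, scipy, OpenCV 4.12 (cv2) and the standard library are available. Lean on these libraries where they do the work, as an engineer would, in place of code of your own. Each camera call takes 0.05 s, during which the arm holds its last target. There are 200 camera calls.

## Task

Someone left the brown vial on top of the stack of culture plates: take it off and stand it upright on the round green pad. Then slide the top plate sideways, kept flat and never lifted, off the stack onto the black viewing stage next to it, until it lies centred and square in the white corner marks under the light panel. The two plates below must stay where they are; leave the other things alone and do not lean on the stage or its panel.

Things in the scene. Friction and masses are not known exactly. Their poses are not given: they have to be found in the camera images.
- stage_mid (a point): Centre of the top of the fixed black viewing stage (140 x 104 mm, 58 mm high). x along the 140 mm side, away from the robot; y along the 104 mm side; z up. White corner marks outline a plate (128 x 85.5 mm) centred here. The stack stands on its +y or -y side (varies), 108 mm away, gap about 6 mm; the top plate's underside is 2 mm higher than this. An empty blue base is on the other side.
- panel_mid (a point): Centre of the underside of the white light panel over the stage, 157 mm above stage_mid, same axes. The panel reaches 57 mm each way along y, x from -72 to +100 mm, and is 18 mm thick. Two steel columns 14 mm thick carry it at x = +84, y = +-36 mm. A tool pushing a plate home must lean back, away from the panel.
- plate_top_mid (a point): Centre (half-way up) of the top plate of the stack: a lidded 24-well plate with pink wells, a flat 128 x 85.5 x 24 mm block, 63 to 126 g, too wide to grip. x along the 128 mm side, y along the 85.5 mm side, z up; a long side faces the stage. Loose: it slides on the plate below; starts within 4 mm and 0.04 rad of true.
- plate_mid_mid (a point): Centre of the second plate (yellow wells, same size), directly below the top plate; loose; must stay in place.
- plate_low_mid (a point): Centre of the lowest plate (yellow wells, same size), below the second; loose, stands on a blue base 140 x 100 mm (along the stage's x and y) and 12 mm high; must stay in place.
- brown_vial_mid (a point): Centre (half-way up) of the brown vial with white cap, 47 mm tall, 22 to 24 mm across, standing loose on the top plate, z up along its axis; 13 to 25 g. The body, the lowest 41 mm, is a 22 mm cylinder; the cap above it is 14 mm thick.
- pad_mid (a point): Centre of the upper face of the round green pad, 72 mm across and 4 mm high, fixed to the worktop at the left front, right front or right rear. A tall fixed cabinet stands at the back left (world x over 0.62 with y over 0.25 m): keep the wrist clear of it.
- blue_vial: Blue vial with white cap, 47 mm tall, 22 mm across, a loose bystander; origin at the centre of its underside.
- bench_timer: White timer, 66 x 66 x 19 mm, a loose bystander; origin at the centre of its underside.
- petri: White petri dish, 61 mm across, 16 mm high, loose, standing on the empty blue base; origin at the centre of its underside.
- cup: Specimen cup with orange lid, 63 mm across, 71 mm tall, a loose bystander; origin at the centre of its underside.
- pen: Blue and white marker, 118 mm long along its y axis, 13 mm thick, lying loose behind the stage; origin at the centre of its underside.
- stage: The whole viewing stage with columns and panel, fixed to the worktop; origin on the worktop below stage_mid.

How it is judged:
By the outcome, as a careful person would: the job done as asked, in the order asked, and still so for the second after the job is handed in, with the robot touching nothing.
It also fails if it takes over 61 s, if anything falls off the work surface, if the arm or the gripper's body presses on something with over 40 N, if the wrist force passes 120 N, or if a joint passes its speed limit or range.

## Working session

There is one attempt and no reset: what is moved stays moved. The work goes in short steps, each a Python script; the robot and the scene stay as the last script left them, time stands still between calls to the robot, and variables do not carry over. Pictures are saved under pics/ and viewed, at most 10 in all, crops included, and the job is handed in when it is done.

```bash
mkdir -p pics; ls; python3 - <<'E'
from plant import *
import cv2
for n in("scene","top"):
    cv2.imwrite(f"pics/{n}0.png",capture(n)); c=camera_info(n); print(n,c)
o=get_obs();print(o["t"],o["position"],o["tool_rot"],o["finger_gap"],o["force"])
E
```

```text
pics
scene {'fx': 419.9434384754696, 'fy': 419.9434384754696, 'cx': 249.88243973018524, 'cy': 188.35030487780307, 'eye': array([-0.35172599, -0.57639123,  1.03028244]), 'rotation': array([ 0.80148413,  0.38267791, -0.20239249, -0.41257495])}
top {'fx': 376.86363861776084, 'fy': 376.86363861776084, 'cx': 256.0103634769943, 'cy': 191.12208525593334, 'eye': array([0.38069054, 0.03925337, 1.37234455]), 'rotation': array([-0.70049191, -0.05223042,  0.03526935,  0.7108721 ])}
0.1 [0.27066983 0.67210159 0.21783032] [-6.17250326e-05  1.90215848e-01  9.81742033e-01 -7.12249054e-04] 0.09315320977380752 [-0.54678057 -0.38926158 -0.01766495]
```

View pics/scene0.png

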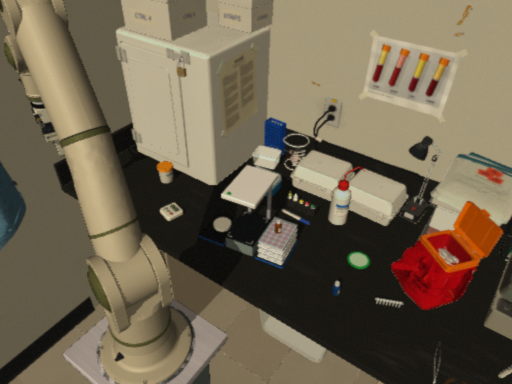

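View pics/top0.png

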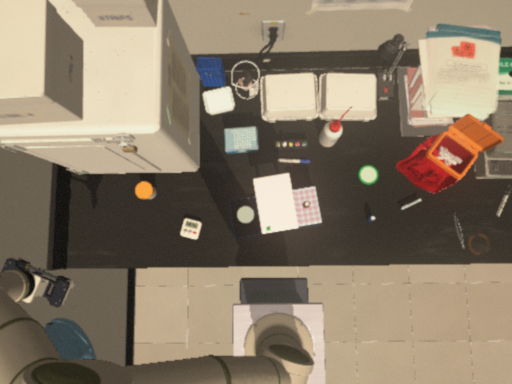

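```bash
cat > h.py <<'E'
from plant import *
import numpy as np, cv2
from scipy.spatial.transform import Rotation as R
def q2R(q): return R.from_quat(np.roll(q,-1))
def R2q(r): return np.roll(r.as_quat(),1)
def back(c,uv,z):
    d=q2R(c["rotation"]).apply([(uv[0]-c["cx"])/c["fx"],-(uv[1]-c["cy"])/c["fy"],-1])
    return c["eye"]+d*(z-c["eye"][2])/d[2]
def proj(c,p):
    v=q2R(c["rotation"]).inv().apply(np.atleast_2d(p)-c["eye"])
    return np.c_[c["cx"]-c["fx"]*v[:,0]/v[:,2],c["cy"]+c["fy"]*v[:,1]/v[:,2]]
def down(yaw,tilt=0,axis=(1,0,0)):
    "tool down, finger closing line (tool y) at angle yaw from world x; then lean"
    z=np.array([0,0,-1.]);y=np.array([np.cos(yaw),np.sin(yaw),0]);x=np.cross(y,z)
    return R2q(R.from_rotvec(tilt*np.array(axis))*R.from_matrix(np.c_[x,y,z]))
E
python3 - <<'E'
from h import *
c=camera_info("top")
for n,uv,z in [("pad",(368,175),.004),("vial",(306,204),.131),("panel",(276,203),.233),("plate BR",(322,221),.084),("plate TR",(314,186),.084),("petri",(245,214),.028),("bluevial",(371,216),.03),("panelTL",(253,178),.233),("panelTR",(291,174),.233),("panelBR",(299,229),.233),("panelBL",(260,233),.233)]: print(n,back(c,uv,z).round(3))
p=back(c,(306,204),.131)
for yaw in (0,.15,.3,3.14): 
  for tl in (0,): print(yaw,solve_ik([p[0]-.12,p[1]-.06,.40],down(yaw)))
w=camera_info("wrist");print(w,get_obs()["position"])
E
```

```text
pad [ 0.604 -0.339  0.004]
vial [ 0.49  -0.096  0.131]
panel [0.485 0.006 0.233]
plate BR [ 0.435 -0.154  0.084]
plate TR [ 0.556 -0.131  0.084]
petri [0.467 0.111 0.028]
bluevial [ 0.453 -0.335  0.03 ]
panelTL [0.563 0.074 0.233]
panelTR [ 0.574 -0.042  0.233]
panelBR [ 0.406 -0.062  0.233]
panelBL [0.396 0.055 0.233]
0 [-0.80250831 -0.09309527  1.00631596  2.05702525  0.08670893  1.13591402
  0.16523812]
0.15 [-0.75226132 -0.08279349  0.96548639  2.05610061  0.07513105  1.13376014
  0.32976967]
0.3 [-0.70373803 -0.07427688  0.92440276  2.0551055   0.06548074  1.132103
  0.49149069]
3.14 None
{'fx': 276.61991861138057, 'fy': 276.61991861138057, 'cx': 251.5571593839453, 'cy': 191.47034648595252, 'eye': array([0.19329331, 0.70403711, 0.38349523]), 'rotation': array([ 0.8192026 , -0.12455653, -0.08344401,  0.55356107])} [0.27066983 0.67210159 0.21783032]
```

```bash
python3 - <<'E'
from h import *
o=get_obs();w=camera_info("wrist");r=q2R(o["tool_rot"])
print("cam in tool",r.inv().apply(w["eye"]-o["position"]).round(3),"axis",r.inv().apply(q2R(w["rotation"]).apply([[0,0,-1],[1,0,0]])).round(2))
movep([.185,.46,.45],o["tool_rot"])
q=get_obs()["qpos"];print(q.round(2)); q[0]=.45; q[2]=0; q[4]=0
move_joints(q)
o=get_obs();print(o["t"],o["position"],o["qpos"].round(2),q2R(o["tool_rot"]).as_matrix().round(2))
S=np.array([.471,.0045,.058])
for yaw in (.11,.11+np.pi,.11-np.pi):
  e=np.array([np.cos(.11),np.sin(.11),0])
  for tl in (0,.4,.6,-.4,-.6):
    print(round(yaw,2),tl,[None if s is None else s.round(2) for s in [solve_ik([.48,-.2,.25],down(yaw,tl,e))]])
E
```

```text
cam in tool [ 0.084  0.    -0.166] axis [[-0.3   0.    0.96]
 [ 0.    1.   -0.  ]]
[-1.3   0.11 -0.01  1.77  0.    1.26 -0.12]
4.025 [ 0.41999524 -0.26475145  0.44910133] [ 0.45  0.11 -0.    1.77 -0.    1.26 -0.12] [[ 0.53  0.85 -0.  ]
 [ 0.85 -0.53  0.  ]
 [-0.   -0.   -1.  ]]
0.11 0 [array([ 0.38,  0.32, -0.12,  2.02,  0.05,  0.8 ,  0.34])]
0.11 0.4 [array([ 0.56,  0.44, -0.1 ,  1.9 , -0.33,  1.06,  0.78])]
0.11 0.6 [array([ 0.63,  0.52, -0.09,  1.84, -0.45,  1.21,  0.91])]
0.11 -0.4 [array([ 0.12,  0.29, -0.11,  2.16,  0.65,  0.76, -0.38])]
0.11 -0.6 [array([-0.  ,  0.33, -0.13,  2.21,  0.92,  0.85, -0.73])]
3.25 0 [array([ 0.09,  0.32,  0.26,  2.04, -0.11,  0.79, -2.62])]
3.25 0.4 [array([ 0.3 ,  0.45,  0.28,  1.91, -0.48,  1.11, -2.18])]
3.25 0.6 [array([ 0.37,  0.54,  0.3 ,  1.85, -0.59,  1.29, -2.04])]
3.25 -0.4 [array([-0.74,  0.5 ,  1.14,  2.2 , -0.16,  0.55, -2.6 ])]
3.25 -0.6 [array([ 0.68,  0.53, -1.1 ,  2.18,  1.11,  1.28,  2.18])]
-3.03 0 [array([ 0.09,  0.32,  0.26,  2.04, -0.11,  0.79, -2.62])]
-3.03 0.4 [array([ 0.3 ,  0.45,  0.28,  1.91, -0.48,  1.11, -2.18])]
-3.03 0.6 [array([ 0.37,  0.54,  0.3 ,  1.85, -0.59,  1.29, -2.04])]
-3.03 -0.4 [array([-0.74,  0.5 ,  1.14,  2.2 , -0.16,  0.55, -2.6 ])]
-3.03 -0.6 [array([ 0.68,  0.53, -1.1 ,  2.18,  1.11,  1.28,  2.18])]
```

```bash
python3 - <<'E'
from h import *
e=np.array([np.cos(.11),np.sin(.11),0])
movep([.49,-.21,.27],down(.11+np.pi,.6,e))
c=camera_info("wrist");np.save("w1.npy",c);cv2.imwrite("pics/w1.png",capture("wrist"))
print(get_obs()["t"],c["eye"],get_obs()["position"])
S=np.array([.471,.0045,.058]);f=np.array([-e[1],e[0],0])
print(proj(c,[S+a*.064*e+b*.04275*f for a,b in((-1,-1),(1,-1),(1,1),(-1,1))]))
E
```

```text
5.775 [ 0.50752027 -0.37033714  0.36020492] [ 0.49011377 -0.20996873  0.27041358]
[[287.85876162 173.43401793]
 [209.05927906 173.27958384]
 [214.50047223 204.0990278 ]
 [283.07510489 204.22942868]]
```

View pics/w1.png

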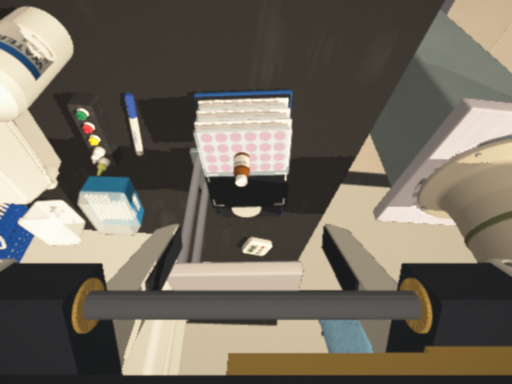

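View crop.

```bash
python3 -c "
import cv2
i=cv2.imread('pics/w1.png')[85:220,180:305]
cv2.imwrite('pics/w1c.png',cv2.resize(i,None,fx=4.4,fy=4.4,interpolation=cv2.INTER_CUBIC))"
```

```text
(no output)
```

View pics/w1c.png

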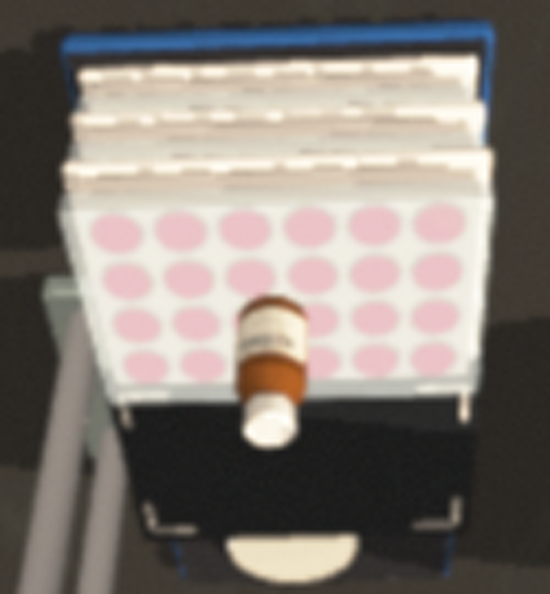

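```bash
cat > fit.py <<'E'
from h import *
def fit(c,pts):
    "pts: list of (uv, z, local xy) -> rigid xy pose least squares in pixels"
    from scipy.optimize import least_squares
    def P(s): 
        k,q=np.cos(s[2]),np.sin(s[2]); return np.array([[s[0]+k*l[0]-q*l[1],s[1]+q*l[0]+k*l[1],z] for _,z,l in pts])
    f=lambda s:(proj(c,P(s))-[u for u,_,_ in pts]).ravel()
    r=least_squares(f,[.47,-.05,.11]); return r.x.round(4),r.fun.reshape(-1,2).round(1).tolist()
E
python3 - <<'E'
from fit import *
c=np.load("w1.npy",allow_pickle=True).item()
g=lambda x,y:(180+(x+.5)/4.4-.5,85+(y+.5)/4.4-.5)
m=[(g(150,532),.058,(.064,.04275)),(g(460,526),.058,(-.064,.04275))]
print("stage marks",fit(c,m))
X,Y=.064,.04275
pl=[(g(62,200),.084,(X,-Y)),(g(492,190),.084,(-X,-Y)),(g(107,398),.084,(X,Y)),(g(478,388),.084,(-X,Y))]
print("plate",fit(c,pl))
b=[(g(62,38),.012,(.07,-.05)),(g(495,24),.012,(-.07,-.05))]
print("base",fit(c,b))
print("vial cap",back(c,g(270,425),.131),"base",back(c,g(272,318),.084))
E
```

```text
stage marks (array([0.4722, 0.0063, 0.1438]), [[1.1, -0.2], [-1.0, -0.1]])
plate (array([ 0.4883, -0.1056,  0.1483]), [[-2.2, 0.3], [2.2, -0.3], [-0.7, 0.6], [0.7, 0.8]])
base (array([ 0.4888, -0.1051,  0.1489]), [[-1.0, 0.2], [1.0, 0.1]])
vial cap [ 0.49133111 -0.10240813  0.131     ] base [ 0.49162026 -0.09930664  0.084     ]
```

```bash
cat >> h.py <<'E'
YAW=.145
def lean(yaw,t): 
    e=np.array([np.cos(yaw),np.sin(yaw),0]); return down(yaw+np.pi,t,e)
def tcp_for(grasp,q): return np.array(grasp)+.019*q2R(q).apply([0,0,1])
E
python3 - <<'E'
from h import *
print("pad scene",back(camera_info("scene"),(358,260.5),.004))
q=lean(YAW,.3); p=tcp_for([.4913,-.1015,.109],q)
movep(p+[0,0,.10],q); servo_line(p,vel=.12)
o=get_obs();print(o["t"],p,o["position"],o["force"].round(2))
close_gripper();o=get_obs();print(o["t"],o["finger_gap"],o["finger_force"],o["force"].round(2))
servo_line(p+[0,0,.06],vel=.12)
o=get_obs();print(o["t"],o["finger_gap"],o["qpos"].round(2))
for y in (-.9,-.6,-.3,0,.3):
    for dz in (.12,0):
        qq=lean(y,.3);s=solve_ik(tcp_for([.604,-.339,.030+dz],qq),qq);print(y,dz,None if s is None else s.round(2))
E
```

```text
pad scene [ 0.59980449 -0.34149956  0.004     ]
7.3833 [ 0.49048869 -0.09594404  0.09084861] [ 0.49077517 -0.09631834  0.09126949] [ 0.21 -0.11  0.43]
8.4917 0.021152748759103356 29.9999338388443 [ 0.01 -0.13 -0.76]
9.1417 0.02131922994757971 [ 0.06  0.51  0.29  2.11 -0.6   0.78 -2.19]
-0.9 0.12 [ 1.19  0.9  -1.11  1.79  0.76  0.8   2.07]
-0.9 0 [ 1.19  1.1  -1.11  1.84  1.07  0.76  1.87]
-0.6 0.12 [ 0.27  0.72  0.48  1.79 -0.82  0.9  -2.5 ]
-0.6 0 [ 0.34  0.86  0.37  1.83 -0.96  0.74 -2.34]
-0.3 0.12 [ 0.3   0.74  0.43  1.71 -0.7   0.98 -2.32]
-0.3 0 [ 0.35  0.88  0.36  1.76 -0.82  0.82 -2.19]
0 0.12 [ 0.32  0.75  0.38  1.65 -0.58  1.05 -2.14]
0 0 [ 0.35  0.9   0.33  1.69 -0.68  0.89 -2.04]
0.3 0.12 [ 0.34  0.77  0.33  1.59 -0.46  1.1  -1.97]
0.3 0 [ 0.35  0.91  0.3   1.64 -0.54  0.94 -1.88]
```

```bash
python3 - <<'E'
from h import *
q=lean(YAW,.3); t=np.array([.602,-.340,.029])
p=tcp_for(t,q)
movep(p+[0,0,.09],q); servo_line(p+[0,0,.012],vel=.12)
print(servo_line(p-[0,0,.004],vel=.03,guard=2.5),get_obs()["position"]-p,get_obs()["force"].round(1),get_obs()["finger_gap"])
let_go(); servo_line(get_obs()["position"]+[0,0,.10],vel=.15)
q=lean(YAW,.6); movep([.50,-.235,.27],q)
c=camera_info("wrist");np.save("w2.npy",c);i=capture("wrist");cv2.imwrite("pics/w2.png",i)
u=proj(c,[[.48,-.05,.07]])[0];x0,y0=int(u[0]-65),int(u[1]-75);a=i[y0:y0+132,x0:x0+130];print("crop",x0,y0)
t=capture("top")[140:240,290:400]
b=np.hstack([cv2.resize(a,None,fx=4,fy=4,interpolation=2),np.zeros((528,8,3),np.uint8)])
t=cv2.resize(t,(264,240),interpolation=2);b=np.hstack([b,np.vstack([t,np.zeros((288,264,3),np.uint8)])])
cv2.imwrite("pics/w2c.png",b);print(b.shape,get_obs()["t"])
E
```

```text
True [ 2.34299921e-04  5.54008465e-05 -3.49632969e-04] [ 0.1 -0.2  5.5] 0.021594407093473565
crop 182 110
(528, 792, 3) 14.4083
```

View pics/w2c.png

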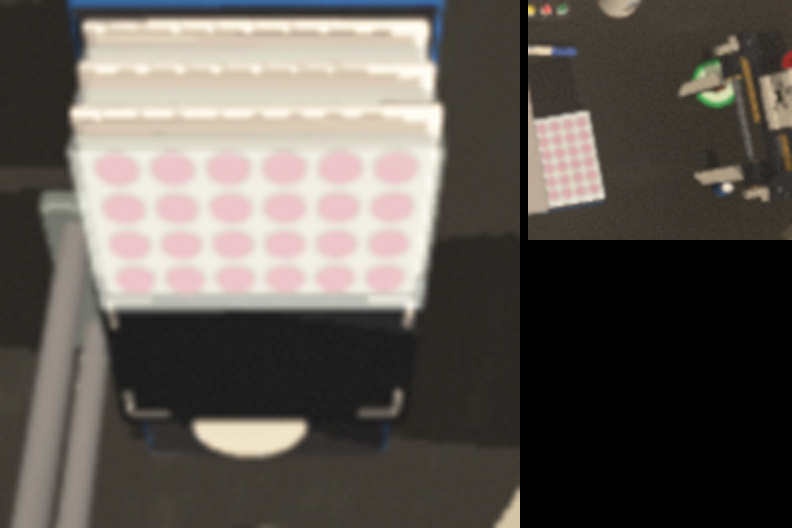

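```bash
cat > m2.py <<'E'
from fit import *
from scipy.optimize import least_squares
c=np.load("w2.npy",allow_pickle=True).item()
g=lambda x,y:(182+(x+.5)/4-.5,110+(y+.5)/4-.5)
X,Y=.064,.04275
print("stage",fit(c,[(g(125,416),.058,(X,Y)),(g(402,414),.058,(-X,Y))]))
print("low",fit(c,[(g(70,148),.084,(X,-Y)),(g(442,145),.084,(-X,-Y)),(g(102,308),.084,(X,Y)),(g(422,306),.084,(-X,Y))]))
W=[g(117,169),g(396,167),g(134,279),g(386,279)];p=[back(c,w,.083) for w in W]
print("wells c",np.mean(p,0),"yaw",[np.arctan2(*(p[i]-p[i+1])[[1,0]]) for i in(0,2)],"size",[np.linalg.norm(p[i]-p[j]) for i,j in((0,1),(2,3),(0,2),(1,3))])
s=[back(c,g(*u),.058) for u in((125,416),(402,414))];print(s,np.linalg.norm(s[0]-s[1]),"yaw",np.arctan2(*(s[0]-s[1])[[1,0]]))
E
python3 m2.py
```

```text
stage (array([0.4729, 0.0065, 0.155 ]), [[1.7, -0.3], [-1.7, -0.2]])
low (array([ 0.4882, -0.104 ,  0.1567]), [[-1.8, -0.0], [1.8, -0.1], [-0.8, 0.7], [0.8, 0.6]])
wells c [ 0.4889306  -0.10712738  0.083     ] yaw [np.float64(0.15484457718202038), np.float64(0.14499092610206327)] size [np.float64(0.09474198542322311), np.float64(0.09581919013110235), np.float64(0.05703388615617679), np.float64(0.057975989690709044)]
[array([0.53270786, 0.06030902, 0.058     ]), array([0.39968294, 0.03914719, 0.058     ])] 0.13469763331646378 yaw 0.15775974697241707
```

```bash
cat >> h.py <<'E'
SY=.153; S=np.array([.4731,.0042])
def loc(x,y,z): 
    k,s=np.cos(SY),np.sin(SY); return np.array([S[0]+k*x-s*y,S[1]+s*x+k*y,z])
def tl(p):
    k,s=np.cos(SY),np.sin(SY); d=np.array(p[:2])-S; return np.array([k*d[0]+s*d[1],-s*d[0]+k*d[1]])
OFF=.04275+.0062
E
python3 - <<'E'
from h import *
q=lean(SY,.6); z=.068
movep(loc(-.0014,-.20,.14),q); servo_line(loc(-.0014,-.20,z),vel=.12)
a=capture("wrist");ca=camera_info("wrist")
f0=get_obs()["force"]
servo_line(loc(-.0014,-.103-OFF,z),vel=.06); f1=get_obs()["force"]
b=capture("wrist");np.save("w3.npy",[ca,camera_info("wrist")])
cv2.imwrite("pics/w3a.png",a);cv2.imwrite("pics/w3b.png",b)
o=get_obs();print(o["t"],o["position"],tl(o["position"]),(f1-f0).round(2),o["force"].round(2),o["finger_gap"])
cv2.imwrite("pics/w3.png",np.vstack([a[60:350],b[60:350]]))
E
```

```text
16.8167 [ 0.49493118 -0.14660502  0.06792636] [-0.0014071  -0.15237052] [ 0.51  0.05 -0.54] [0.56 0.92 0.2 ] 0.09265563889527645
```

View pics/w3.png

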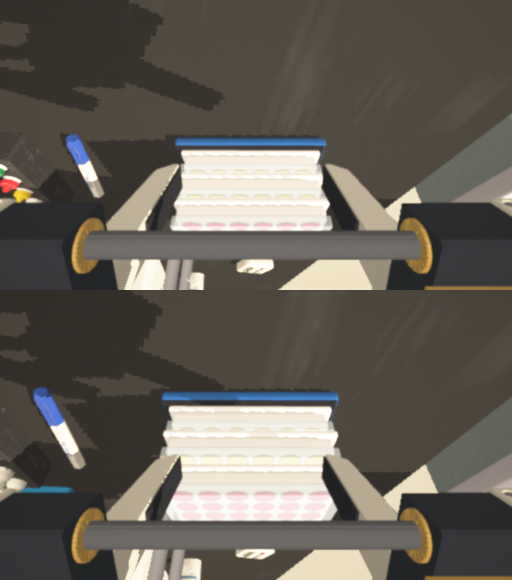

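```bash
python3 - <<'E'
from h import *
q=lean(SY,.6); z=.068
print(servo_line(loc(0,-.012-OFF,z),vel=.05,guard=8)); o=get_obs();print(tl(o["position"]),o["force"].round(2))
servo_line(loc(0,-.08-OFF,z),vel=.12); movep(loc(0,-.245,.27),q)
c=camera_info("wrist");np.save("w4.npy",c);i=capture("wrist");cv2.imwrite("pics/w4.png",i)
u=proj(c,[[.48,-.05,.07]])[0];x0,y0=int(u[0]-65),int(u[1]-75);a=i[y0:y0+132,x0:x0+130];print("crop",x0,y0,get_obs()["t"])
cv2.imwrite("pics/w4c.png",cv2.resize(a,None,fx=4.5,fy=4.5,interpolation=2))
E
```

```text
False
[ 3.36417813e-06 -6.11174350e-02] [0.01 0.82 0.87]
crop 186 110 20.475
```

View pics/w4c.png

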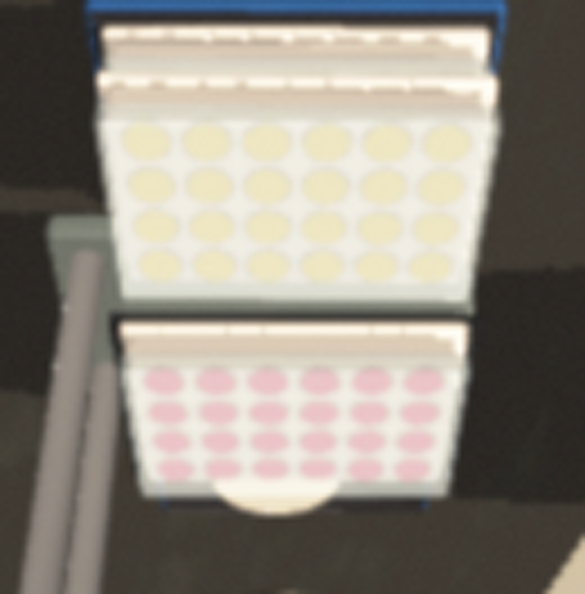

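```bash
python3 - <<'E'
from h import *
c=np.load("w4.npy",allow_pickle=True).item()
g=lambda x,y:(186+(x+.5)/4.5-.5,110+(y+.5)/4.5-.5)
for n,z,W in(("top",.081,((163,381),(423,380),(175,470),(412,470))),("mid",.059,((147,141),(447,141),(160,267),(432,266)))):
    p=[back(c,g(*w),z) for w in W];m=np.mean(p,0);print(n,m.round(4),tl(m).round(4),[round(float(np.arctan2(*(p[i]-p[i+1])[[1,0]])),3) for i in(0,2)],[round(float(np.linalg.norm(p[i]-p[j])),4) for i,j in((0,1),(2,3),(0,2),(1,3))])
for n,z,w in(("near bottom L",.058,(120,322)),("R",.058,(468,322)),("far top L",.082,(142,497)),("R",.082,(447,497)),("mid far L",.06,(123,300)),("R",.06,(475,313)),("near edge stage?",.058,(115,318))): print(n,tl(back(c,g(*w),z)).round(4))
E
```

```text
top [ 0.4761 -0.0122  0.081 ] [ 0.0005 -0.0167] [0.16, 0.154] [0.0947, 0.0951, 0.0584, 0.059]
mid [ 0.4896 -0.1067  0.059 ] [-0.0006 -0.1121] [0.154, 0.159] [0.0946, 0.0957, 0.0582, 0.0577]
near bottom L [ 0.065  -0.0518]
R [-0.0645 -0.0519]
far top L [0.0629 0.0313]
R [-0.0629  0.0312]
mid far L [ 0.0621 -0.0664]
R [-0.0661 -0.0594]
near edge stage? [ 0.0666 -0.0541]
```

```bash
python3 - <<'E'
from h import *
q=lean(SY,.6); z=.068
movep(loc(0,-.08-OFF,z+.06),q); servo_line(loc(0,-.08-OFF,z),vel=.12)
print(servo_line(loc(0,-.003-OFF,z),vel=.06,guard=8)); o=get_obs();print(tl(o["position"]),o["force"].round(2))
servo_line(loc(0,-.08-OFF,z),vel=.12); movep(loc(0,-.165,.20),q)
c=camera_info("wrist");np.save("w5.npy",c);i=capture("wrist");cv2.imwrite("pics/w5.png",i)
u=proj(c,[loc(0,-.03,.06)])[0];x0,y0=int(u[0]-75),int(u[1]-55);a=i[y0:y0+110,x0:x0+150];print("crop",x0,y0,get_obs()["t"])
cv2.imwrite("pics/w5c.png",cv2.resize(a,None,fx=5.3,fy=5.3,interpolation=2))
E
```

```text
False
[-1.03321737e-05 -5.22440510e-02] [ 0.07 -0.66 -0.36]
crop 176 138 24.7667
```

View pics/w5c.png

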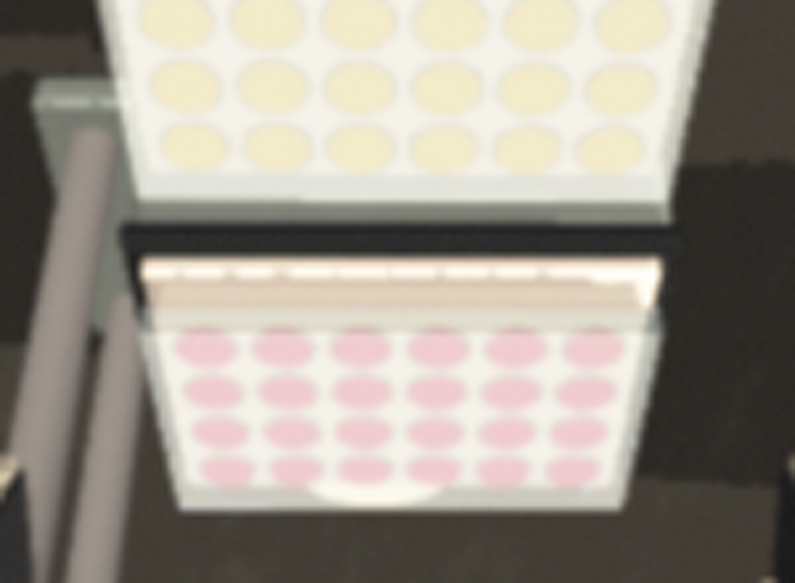

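```bash
python3 - <<'E'
from h import *
c=np.load("w5.npy",allow_pickle=True).item()
g=lambda x,y:(176+(x+.5)/5.3-.5,138+(y+.5)/5.3-.5)
for n,z,w in(("stage L",.058,(121,227)),("stage R",.058,(679,229)),("plate L",.058,(139,259)),("plate R",.058,(663,259)),("plate far top L",.082,(182,510)),("R",.082,(622,510)),("mid far L",.060,(140,199)),("R",.06,(667,204))): print(n,tl(back(c,g(*w),z)).round(4))
for n,z,W in(("top",.081,((206,347),(594,347),(228,471),(573,471))),):
    p=[back(c,g(*w),z) for w in W];m=np.mean(p,0);print(n,tl(m).round(4),[round(float(np.arctan2(*(p[i]-p[i+1])[[1,0]])),3) for i in(0,2)])
E
python3 - <<'E'
import cv2,numpy as np
a=cv2.cvtColor(cv2.imread("pics/w5.png"),cv2.COLOR_BGR2GRAY)[138:248,176:326].astype(int)
for x in(32,50,75,100,118): print(x,a[36:54,x])
for y in (47,): print(a[y,16:34],a[y,118:138])
E
```

```text
stage L [ 0.0682 -0.0548]
stage R [-0.0675 -0.0545]
plate L [ 0.0655 -0.0426]
plate R [-0.0653 -0.043 ]
plate far top L [0.0622 0.0404]
R [-0.0627  0.0399]
mid far L [ 0.0616 -0.0673]
R [-0.0628 -0.0659]
top [ 0.0003 -0.0083] [0.156, 0.156]
32 [221 190 146 130 125 104  60  36  43  43  44  55 123 208 239 246 223 206]
50 [221 198 150 131 127 105  61  38  43  42  44  54 123 209 240 246 223 204]
75 [227 216 159 130 126 104  60  40  43  44  43  49 115 203 239 248 224 202]
100 [228 220 162 132 126 105  60  37  42  44  42  54 116 203 238 246 222 201]
118 [227 216 162 134 134 124  72  38  41  44  46  50 116 201 241 252 250 225]
[137 130 119 116 118 118 104  70  44  41  43  49  55  56  54  55  55  54] [50 53 53 53 54 54 49 44 42 44 44 42 41 43 43 41 41 42 41 42]
```

```bash
python3 - <<'E'
from h import *
c=np.load("w2.npy",allow_pickle=True).item()
a=cv2.cvtColor(cv2.imread("pics/w2.png"),cv2.COLOR_BGR2GRAY).astype(int)
r0=205
for u in(214,217,220,240,250,276,279,281): print(u,a[r0:r0+16,u], )
for v in(210,211,212,190,192): print(v,a[v,204:220],a[v,276:292])
for v in range(184,218,3): print(v, tl(back(c,(248,v),.058)).round(4))
for u in(206,212,282,288): print(u, tl(back(c,(u,211),.058)).round(4),tl(back(c,(u,190),.058)).round(4))
E
```

```text
214 [ 28  30  50  84 100 115 133 117  80  45  38  46  51  51  56  59]
217 [29 30 29 28 30 30 32 61 90 61 38 40 41 43 47 57]
220 [29 30 28 30 30 28 32 62 89 61 42 48 49 52 55 53]
240 [ 28  30  30  29  28  29  29  28  34  76 153 215 226 227 229 229]
250 [ 29  28  30  28  29  29  29  31  33  75 153 215 226 228 229 229]
276 [28 30 27 29 28 30 45 77 92 57 33 34 35 33 33 36]
279 [31 30 32 34 37 42 61 91 93 56 35 40 44 46 54 59]
281 [ 32  41  85 128 124 113  97  86  64  39  33  39  41  46  54  60]
210 [142 137 125 101  73  60  57  45  43  81 115  77  36  30  30  28] [ 30  31  30  42  85 113  76  36  36  38  38  39  40  40  40  39]
211 [142 136 123  97  70  60  58  47  39  84 133  91  41  32  31  32] [45 45 46 61 92 97 64 35 37 38 40 40 41 40 40 42]
212 [141 135 121  92  67  60  57  49  40  74 117  90  64  61  62  62] [ 77  77  77  91 112  86  49  34  39  40  41  41  41  40  41  41]
190 [124 128 120  79  48  80 113  76  36  29  31  28  27  29  28  30] [ 43  43  42  43  42  44  79 125 118  75  44  39  39  40  39  39]
192 [134 141 135 100  57  46  62  46  30  30  28  31  28  29  28  29] [33 32 36 37 38 40 44 57 56 48 43 41 41 39 40 39]
184 [-0.0025 -0.0429]
187 [-0.0024 -0.0349]
190 [-0.0022 -0.0266]
193 [-0.0021 -0.0182]
196 [-0.0019 -0.0095]
199 [-0.0018 -0.0005]
202 [-0.0016  0.0086]
205 [-0.0014  0.0181]
208 [-0.0013  0.0279]
211 [-0.0011  0.0379]
214 [-0.0009  0.0482]
217 [-0.0007  0.0589]
206 [0.0796 0.0372] [ 0.0708 -0.0272]
212 [0.0681 0.0373] [ 0.0604 -0.0271]
282 [-0.0664  0.0384] [-0.0613 -0.0262]
288 [-0.0779  0.0385] [-0.0718 -0.0261]
```

```bash
python3 -c "
import cv2
i=cv2.imread('pics/w2.png')[182:222,200:296]
cv2.imwrite('pics/w2d.png',cv2.resize(i,None,fx=8,fy=8,interpolation=cv2.INTER_NEAREST))"
```

```text
(no output)
```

View pics/w2d.png

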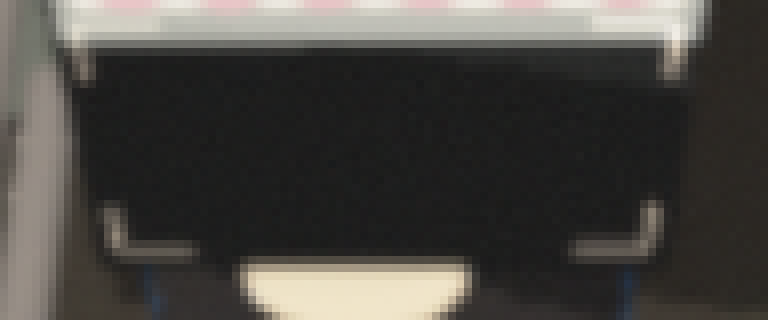

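```bash
python3 - <<'E'
from h import *
best=[]
tgt=loc(-.064,0,.058)
off=np.array([.084,0,-.166]); ax=np.array([-.3,0,.96])
for yw in (-.9,-.75,-.6,-.45,-.3):
  for t in (.3,.45,.6):
    q=lean(yw,t); r=q2R(q)
    for d in (.24,.28,.32):
        eye=tgt-d*r.apply(ax); p=eye-r.apply(off)
        if p[2]<.12: continue
        s=solve_ik(p,q)
        if s is not None: best.append((yw,t,d,p.round(3),tl(p).round(3),tl(eye).round(3),eye[2].round(3),s.round(2)))
for b in best: print(*b)
E
```

```text
-0.9 0.3 0.24 [ 0.404 -0.01   0.123] [-0.071 -0.004] [-0.183 -0.068] 0.257 [ 0.69  0.5  -0.88  2.53  1.48  0.21  0.71]
-0.9 0.3 0.28 [ 0.386 -0.024  0.156] [-0.09  -0.015] [-0.203 -0.079] 0.29 [ 0.93  0.47 -1.13  2.51  1.06  0.3   1.14]
-0.9 0.3 0.32 [ 0.368 -0.039  0.189] [-0.11  -0.026] [-0.223 -0.09 ] 0.323 [ 1.02  0.33 -1.08  2.49  0.42  0.27  1.85]
-0.75 0.3 0.24 [ 0.405 -0.011  0.123] [-0.07  -0.005] [-0.171 -0.085] 0.257 [ 0.86  0.6  -1.11  2.49  1.28  0.35  1.06]
-0.75 0.3 0.28 [ 0.389 -0.028  0.156] [-0.088 -0.019] [-0.189 -0.099] 0.29 [ 0.96  0.49 -1.12  2.48  0.86  0.31  1.53]
-0.75 0.3 0.32 [ 0.374 -0.044  0.189] [-0.106 -0.033] [-0.207 -0.113] 0.323 [ 1.05  0.36 -1.08  2.45  0.31  0.32  2.13]
-0.75 0.45 0.32 [ 0.361 -0.058  0.18 ] [-0.121 -0.045] [-0.237 -0.136] 0.293 [ 0.85  0.3  -0.59  2.54 -1.04  0.27 -2.59]
-0.6 0.3 0.24 [ 0.406 -0.012  0.123] [-0.069 -0.006] [-0.158 -0.1  ] 0.257 [ 0.89  0.62 -1.13  2.46  1.11  0.36  1.4 ]
-0.6 0.3 0.28 [ 0.393 -0.031  0.156] [-0.085 -0.022] [-0.173 -0.117] 0.29 [ 0.03  0.32  0.17  2.49 -1.03  0.39 -2.57]
-0.6 0.3 0.32 [ 0.38  -0.04
[... 1905 characters left out ...]
0.394 -0.056  0.189] [-0.087 -0.048] [-0.144 -0.164] 0.323 [-0.05  0.3   0.39  2.38 -0.75  0.63 -2.47]
-0.3 0.45 0.24 [ 0.405 -0.022  0.121] [-0.072 -0.015] [-0.136 -0.148] 0.234 [ 0.54  0.49 -0.36  2.43 -0.94  0.35 -2.31]
-0.3 0.45 0.28 [ 0.397 -0.048  0.151] [-0.084 -0.04 ] [-0.148 -0.173] 0.264 [ 0.22  0.42  0.18  2.42 -1.03  0.62 -2.11]
-0.3 0.45 0.32 [ 0.389 -0.075  0.18 ] [-0.096 -0.065] [-0.16  -0.198] 0.293 [ 0.19  0.37  0.31  2.39 -0.92  0.72 -2.16]
-0.3 0.6 0.28 [ 0.393 -0.061  0.143] [-0.089 -0.052] [-0.161 -0.199] 0.232 [ 0.63  0.5  -0.19  2.4  -1.01  0.61 -2.04]
-0.3 0.6 0.32 [ 0.383 -0.091  0.168] [-0.103 -0.081] [-0.175 -0.227] 0.257 [ 0.38  0.46  0.25  2.38 -1.    0.84 -1.93]
```

```bash
python3 - <<'E'
from h import *
q=lean(-.3,.6);r=q2R(q);p=loc(-.064,0,.058)-.32*r.apply([-.3,0,.96])-r.apply([.084,0,-.166])
movep(loc(-.10,-.16,.20),q); movep(p,q)
c=camera_info("wrist");np.save("w6.npy",c);i=capture("wrist");cv2.imwrite("pics/w6.png",i)
u=proj(c,[loc(-.05,0,.06)])[0];x0,y0=int(u[0]-60),int(u[1]-48);print("crop",x0,y0,get_obs()["t"])
a=cv2.resize(i[y0:y0+96,x0:x0+90],(540,576),interpolation=2)
for n in("stage","plate"):
  dy=0 if n=="stage" else -.0033
  print(n,(((proj(c,[loc(s*.064,t*.04275+dy,.058) for s,t in((-1,-1),(-1,1),(1,-1))])-[x0,y0]+.5)*6-.5).round(0)).tolist())
t=cv2.resize(capture("top")[150:230,335:400],(260,288),interpolation=2)
s=cv2.resize(capture("scene")[225:305,320:392],(260,288),interpolation=2)
cv2.imwrite("pics/w6c.png",np.hstack([a,np.vstack([t,s])]))
E
```

```text
crop 179 147 25.75
stage [[326.0, 127.0], [521.0, 379.0], [-235.0, 318.0]]
plate [[317.0, 115.0], [515.0, 371.0], [-247.0, 309.0]]
```

View pics/w6c.png

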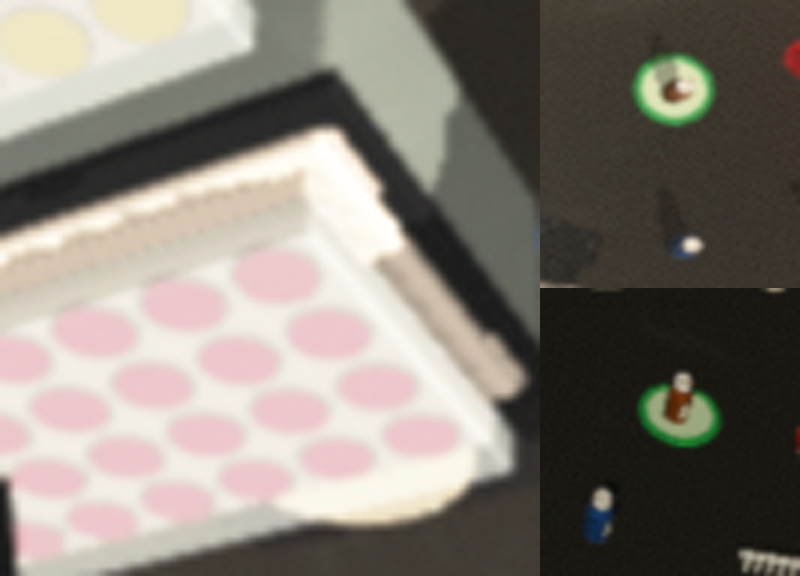

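```bash
python3 - <<'E'
from h import *
from scipy.ndimage import map_coordinates as mc
def prof(n,f,ts):
    c=np.load(f"{n}.npy",allow_pickle=True).item();a=cv2.cvtColor(cv2.imread(f"pics/{n}.png"),cv2.COLOR_BGR2GRAY).astype(float)
    u=proj(c,[f(t) for t in ts]);return mc(a,[u[:,1],u[:,0]],order=1)
def edges(n,f,a,b,inner_thr=140,outer_thr=80):
    ts=np.arange(a,b,.0002);v=prof(n,f,ts);k=np.argmin(v); 
    dark=np.where(v<70)[0]; i,j=dark[0],dark[-1]
    # crossing toward each side, half level
    while i>0 and v[i]<85:i-=1
    while j<len(v)-1 and v[j]<(142):j+=1
    return (ts[i]*1e3).round(1),(ts[j]*1e3).round(1)
for x in(-.05,-.03,0,.03,.05): print("w5 -y band x",x,edges("w5",lambda t:loc(x,t,.058),-.062,-.034))
for x in(-.05,-.04,-.03,-.02): print("w6 -y band x",x,edges("w6",lambda t:loc(x,t,.058),-.068,-.032))
for y in(-.015,-.005,.005,.015,.02,.025): print("w6 -x band y",y,edges("w6",lambda t:loc(t,y,.058),-.085,-.056),prof("w6",lambda t:loc(t,y,.058),np.arange(-.084,-.056,.002)).astype(int))
E
```

```text
w5 -y band x -0.05 (np.float64(-56.6), np.float64(-43.2))
w5 -y band x -0.03 (np.float64(-57.2), np.float64(-43.2))
w5 -y band x 0 (np.float64(-57.0), np.float64(-43.0))
w5 -y band x 0.03 (np.float64(-57.0), np.float64(-43.0))
w5 -y band x 0.05 (np.float64(-57.0), np.float64(-43.0))
w6 -y band x -0.05 (np.float64(-55.4), np.float64(-42.8))
w6 -y band x -0.04 (np.float64(-55.4), np.float64(-42.8))
w6 -y band x -0.03 (np.float64(-55.4), np.float64(-42.8))
w6 -y band x -0.02 (np.float64(-55.4), np.float64(-42.8))
w6 -x band y -0.015 (np.float64(-73.4), np.float64(-63.8)) [100 100 100 101 101  96  58  44  43  44 128 246 253 252 249]
w6 -x band y -0.005 (np.float64(-73.0), np.float64(-62.4)) [100 101 101 102 102  97  60  30  29  31  69 160 196 197 178]
w6 -x band y 0.005 (np.float64(-73.2), np.float64(-62.4)) [ 88 101 102 100 101  96  60  30  29  30  74 162 193 190 175]
w6 -x band y 0.015 (np.float64(-85.0), np.float64(-62.6)) [ 33  39  78 101 102  97  60  30  29  31  77 163 192 190 174]
w6 -x band y 0.02 (np.float64(-85.0), np.float64(-62.2)) [ 34  34  43  80 101  96  64  31  30  32  73 155 193 188 170]
w6 -x band y 0.025 (np.float64(-85.0), np.float64(-62.6)) [ 34  34  35  43  79  95  60  30  32  60 110 162 193 189 174]
```

```bash
python3 - <<'E'
from h import *
from scipy.ndimage import map_coordinates as mc
q=lean(SY,.6); z=.068
movep(loc(-.05,-.18,.20),lean(SY,.6)); movep(loc(0,-.08-OFF,z+.06),q); servo_line(loc(0,-.08-OFF,z),vel=.12)
servo_line(loc(0,-.012-OFF,z),vel=.1)
servo_line(loc(0,-.0013-OFF,z),vel=.02,guard=8); wait(.3); o=get_obs();print(tl(o["position"])[1]+OFF,o["force"].round(2))
servo_line(loc(0,-.08-OFF,z),vel=.12); movep(loc(0,-.165,.20),q)
c=camera_info("wrist");i=capture("wrist");cv2.imwrite("pics/w7.png",i);a=cv2.cvtColor(i,6).astype(float)
for x in(-.05,0,.05):
    ts=np.arange(-.062,-.030,.0002);u=proj(c,[loc(x,t,.058) for t in ts]);v=mc(a,[u[:,1],u[:,0]],order=1)
    d=np.where(v<70)[0];i0=d[0];j=d[-1]
    while v[i0]<85:i0-=1
    while v[j]<142:j+=1
    print(x,ts[i0]*1e3,ts[j]*1e3)
print(get_obs()["t"])
E
```

```text
-0.001363646684225124 [-0.07 -0.68  0.54]
-0.05 -56.60000000000003 -44.00000000000011
0 -57.20000000000003 -41.00000000000013
0.05 -57.00000000000003 -43.20000000000012
30.825
```

```bash
python3 - <<'E'
from h import *
from scipy.ndimage import map_coordinates as mc
c=np.load("w5.npy",allow_pickle=True).item()
c7=camera_info("wrist")
for n,cc in(("w5",c),("w7",c7)):
    a=cv2.cvtColor(cv2.imread(f"pics/{n}.png"),6).astype(float);print(n)
    ts=np.arange(-.060,-.034,.001);print((ts*1e3).round(0).astype(int))
    for x in(-.062,-.056,-.05,-.044,-.03,0,.03,.044,.05,.056,.062):
        u=proj(cc,[loc(x,t,.058) for t in ts]);print(x,mc(a,[u[:,1],u[:,0]],order=1).astype(int))
E
```

```text
w5
[-60 -59 -58 -57 -56 -55 -54 -53 -52 -51 -50 -49 -48 -47 -46 -45 -44 -43
 -42 -41 -40 -39 -38 -37 -36 -35]
-0.062 [143 135 127 100  73  54  37  39  42  43  44  44  44  49  53  87 120 161
 202 222 237 245 250 252 252 252]
-0.056 [134 129 124  98  73  54  38  39  41  43  44  44  45  48  50  81 112 153
 194 217 235 244 249 251 250 244]
-0.05 [134 129 124  99  73  56  39  41  41  42  43  43  44  46  50  80 111 152
 195 217 235 244 249 251 249 243]
-0.044 [134 129 124  99  73  55  38  40  42  43  43  43  43  48  52  82 113 153
 194 216 234 242 246 241 230 219]
-0.03 [125 115 103  83  61  49  38  39  41  42  43  44  44  48  53  81 112 151
 193 216 233 242 247 242 231 220]
0 [126 116 105  85  62  50  40  41  42  43  43  43  43  45  48  75 107 147
 189 214 231 241 245 242 231 220]
0.03 [127 118 107  87  64  51  40  40  43  44  44  44  44  47  53  78 111 149
 189 213 224 229 227 223 214 207]
0.044 [127 119 108  88  65  51  39  39  41  43  44  44  43  47  53  77 109 147
 188 214 225 231 230 226 217 209]
0.05 [126 119 108  88  65  50  38  38  42  43  43  43  43  47  52  76 109 147
 189 217 2
[... 899 characters left out ...]
161 202 220 237 243 247 240]
0 [125 114 101  78  57  47  39  41  43  43  44  44  44  44  44  49  56  88
 119 161 203 221 237 243 247 241]
0.03 [126 114 102  79  59  48  39  41  42  43  44  44  44  44  45  49  56  88
 119 161 202 219 233 238 240 233]
0.044 [126 114 101  79  58  47  38  41  43  44  44  44  44  45  47  59  70 100
 131 165 201 215 227 227 225 219]
0.05 [127 115 102  79  58  47  38  41  44  44  45  45  46  52  61  93 125 163
 202 210 217 219 221 221 221 217]
0.056 [124 113 100  79  58  47  37  40  42  44  45  45  45  51  59  81 102 132
 161 183 205 213 219 221 221 217]
0.062 [118 108  97  76  57  47  39  41  43  43  44  44  44  48  54  78 102 134
 165 184 203 210 216 218 219 215]
```

```bash
python3 - <<'E'
from h import *
servo_line(loc(0,-.22,.30),vel=.15); wait(.5); print(finish_job(),get_obs()["t"])
E
```

```text
the job is handed in; nothing more can be done
the job is handed in; nothing more can be done
```

I handed the job in at about 32 s. The brown vial was upright on the green pad when I last looked. The top plate was slid flat onto the stage and sits square and centred in the white marks to within about 1 mm by my measurements. The two lower plates looked undisturbed. I got no verdict back.

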